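# Press the sleeve home in a used connecting rod with the treadle press

## Robot

A 6-joint arm with a two-finger parallel gripper is mounted at the origin on the work surface. World frame = base frame: x ahead of the robot, y to its left, z up, the work surface at z = 0. Lengths are in m, angles in degrees, forces in N, time in s.
With the tool pointing down it reaches from about 0.4 to 0.825 m from the base axis. Payload 7 kg.
Tool frame: the origin (TCP) lies at the very end of the fingers, on their centre line; the grasp point (between the pads) lies 19 mm behind it; y points along the fingers, x is the direction in which the jaws open and shut, and the axes are right-handed (so a half turn about y gives the same grasp; the last joint's range is limited). The gripper opens to 88 mm and grips with 3 to 60 N. Pads are 19 mm wide; open, the fingers measure 130 mm over their backs; the gripper's body (78 mm by 193 mm) begins 47 mm behind the grasp point.
Start: joints at [81.137, 20.546, 0.682, 0, -70.136, -16.507], TCP at [0.289, 0.61, 0.227] pointing down, gripper open.
Joint ranges: [-176.03, 176.03], [-82.01, 121.73], [-58.28, 71.71], [-173.87, 95.51], [-174.79, -0.11], [-173.66, 173.66]. Speed limits (degrees/s): [136.94, 136.94, 172.46, 180, 180, 180].

## Interface

Orientations are given as [roll, pitch, yaw] about the fixed x, y, z axes, in that order (R = Rz(yaw) Ry(pitch) Rx(roll)).
In Python, from plant import ctrl gives the robot as it stands.
- The arm moves only by the shell command python3 -m crank 'ROWS'. ROWS is JSON, a list that holds one entry, the list of rows, each a list of 5 numbers: the closure, from -1 (fully open) to 1 (shut), then the shift along the tool's x, y, z in mm, then the turn about the tool's y in rad. In form: [[[claw, x, y, z, turn], ...]]. A call has 1 to 12 rows; each row is the pose to reach, as a shift and turn from the pose commanded when the call began, along the tool's axes at that moment; what a row does not reach only later rows make up. A row lasts 1/8 s, in which the tool goes at most 62.5 mm and 10.7 degrees, less where a joint would pass 70% of its speed; a pose out of reach is approached as far as the arm can. A call with a gripper value outside its range is refused whole. The fingers move at their own pace and stop on an object; the grip force is fixed at half the most. Time passes only in rows, so rows that repeat a pose let the fingers close. It gives the time, the measured TCP pose, the force and the opening at its end, in the units of the state.
- ctrl.get_obs(): the state, without advancing time (a new reading comes with each control period).
- ctrl.snapshot(name): name is "side" or "top" or "wrist"; returns the picture (480x640x3 uint8, red, green, blue); there is no depth.
- ctrl.camera_model(name): a dict with "fx", "fy", "cx", "cy" (pixels), "origin" and "orientation" of the camera in the world; the wrist camera has in their place "hand_eye" (4x4, takes a point from camera to tool coordinates, whose origin is the TCP and whose axes are the tool frame's). Camera axes: x right, y down, z forward; pixel columns grow to the right and rows downward; lengths in m; the calibration is good to about 2 mm. A picture is of the moment at which its call begins: read the wrist's pose just before it. camera_model takes no time and is no camera call.
- ctrl.close_job(): hands the job in, once; it reports no verdict.
Trained networks look in the newest picture that a camera, given by its name, has taken for a name from the list of things; names that differ only in an ending like _2 or _b are one class to them, and where a whole thing is asked for, a point or a joint stands for the part that bears it (a point fixed in the world has none). Each returns a list of dicts, best first, with "confidence" (0 to 1); they miss things now and then, are a little off and sometimes report something else, mostly with a low value. They report only what shows in the picture. A call takes as long as a camera call. They do not tell look-alikes from the thing itself.
- ctrl.find_in(camera, name): "extent" ([left, top, width, height] in pixels, round what is visible of it).
The state is a dict: "clock": time; "joint_pos": joint angles; "qvel": joint speeds; "tau": joint torques, N m; "tool_pos": TCP position; "orientation": TCP orientation; "force": force on the tool from outside, world axes, zero at the start; "moment": the same for the moment, N m; "opening": finger opening in m.
Only numpy, scipy, OpenCV 4.12 (cv2) and the standard library are available. Lean on these libraries where they do the work, as an engineer would, in place of code of your own. Each camera call takes 0.05 s, during which the arm holds its last target.

## Task

One connecting rod in the low rack still has its sleeve standing proud of its small eye: draw it out by the end that sticks out, lay it down and let go on the open bench, then take it again near its big end and load it into the press, eye first and flat on the press bed, with the eye in the nest under the ram. Let go and push the treadle right down to its stop so that the ram presses the sleeve home, then let the treadle come back up. The rod stays in the nest; leave the other two parts in the rack where they lie.

Things in the scene. Friction and masses are not known exactly. Their poses are not given: they have to be found in the camera images.
- rod: Loose dark steel connecting rod, 194 mm long, 24 mm thick, about 0.45 kg, lying flat. Origin: middle of its length on the underside; x runs from small eye to big end, z up. The shank between them is 28 mm wide (y), its side faces 3 to 21 mm above the underside, bare from x = -48 to +38 mm. Balances near x = +12 mm.
- rod_eye (a point): Centre of the rod's small eye (disc 44 mm across, at x = -70 mm of the rod), at its top face, 24 mm above the underside. A 26 mm bronze sleeve stands 12 mm up out of it.
- rod_big (a point): Centre of the rod's big end (disc 64 mm across, at x = +70 mm of the rod), at its top face, 24 mm above the underside.
- sleeve (a joint): How far the sleeve has been pressed into the eye: 0 m standing 12 mm proud, 0.012 m flush with the top face (its limit). Stiff sliding fit, about 6 N, stays where it is left.
- rack: Fixed low green steel rack, 130 mm deep (x), 320 wide (y), 55 high; origin: its centre at bench level. Three floorless bays at y = -102, 0, +102 mm, 92 mm wide, roof underside 47 mm up, open at the -x face (x = -65 mm), closed behind. In one bay lies the rod along rack x: big end inside, eye and 45 to 65 mm of shank sticking out.
- done_rod: Loose bystander in another bay: a connecting rod of the same shape, its sleeve already flush. Same origin and axes as the rod.
- camshaft: Loose bystander in another bay: round steel shaft 180 mm long with discs up to 48 mm across, along its x axis. Origin under its centre.
- press: Fixed green bench press; x points in from its loading mouth, z up; origin on the bench under the ram axis. Flat bed 150 mm wide, x = -120 to +70 mm, top 20 mm up. Posts 52 to 72 mm each side of the axis (x within +-25 mm) carry a head (x within +-30, y within +-75 mm, underside 130 mm up, top 165) with a cylinder up to 245 mm.
- press_nest (a point): Point on the bed under the ram axis, 20 mm above the bench; the rod's eye centre belongs above it. Steel cheeks 12 mm high, 50 mm apart, flank it from x = -30 to +30 mm (press x), flaring in front to x = -53 mm; a 12 mm high stop closes it at x = +26 mm. Slide the eye in along press x just off the bed, then lower.
- press_mouth (a point): Middle of the bed's front edge, 120 mm before the nest along the press's -x, 20 mm above the bench.
- treadle: Fixed base of the treadle, dark steel, 160 x 100 mm, 10 mm thick. Origin: centre at bench level. The hinge lies along y at x = +60 mm, 26 mm above the bench; the ribbed aluminium pedal plate (80 mm wide, reaching 130 mm from the hinge) runs from there to -x, its free end raised.
- pedal_pad (a point): Middle of the pedal's top face near its free end, 105 mm from the hinge; moves with the pedal. About 74 mm above the bench at rest, about 42 mm with the pedal at its stop (32 mm down, 10 mm further towards the free end). Push straight down here.
- pedal (a joint): Pedal angle: 0 rad up, 0.32 rad at its stop. Springs back when let go. At the pad it takes 1 to 2 N to start and about 11 N at the stop with a sleeve to press. The ram follows it, meeting the sleeve after two thirds of the stroke.
- ram (a joint): Downward travel of the press ram (36 mm round steel face): 0 m up, its face 80 mm above the bench (24 mm over a proud sleeve lying on the bed); 0.036 m down with the treadle at its stop.
Not all that is in view belongs to the job. Leave any pink look-alike of the press alone.

How it is judged (in metres and radians):
On the way, in this order (a step that is already met when the one before it is completed fails the run):
1. the rod lies flat on the open bench, clear of the rack and let go ((x of rod_big in the frame of rack below -0.098 m or x of rod_big in the frame of rack above 0.098 m or y of rod_big in the frame of rack below -0.19 m or y of rod_big in the frame of rack above 0.19 m) and height (world z) of rod below 0.006 m and angle between rod's own z axis and vertical below 0.08 rad and contact force between rod and the fingers below 0.1 N), for 0.2 s.
2. the rod lies flat in the press, eye in the nest, let go, its sleeve still proud and the treadle up (horizontal distance between rod_eye and press_nest below 0.008 m and z of rod in the frame of press between 0.016 and 0.025 m and angle between rod's own z axis and vertical below 0.06 rad and contact force between rod and the fingers below 0.1 N and value of joint sleeve below 0.004 m and value of joint pedal below 0.05 rad), for 0.2 s.
3. the treadle is pushed down to its stop with the rod in the nest, and the sleeve is home (value of joint pedal above 0.305 rad and value of joint sleeve above 0.0105 m and horizontal distance between rod_eye and press_nest below 0.008 m and contact force between rod and the fingers below 0.1 N), for 0.1 s.
At the end, for the whole second after the job is handed in: The sleeve is pressed in to within 1.5 mm of flush, the treadle is back up (below 0.05 rad), and the rod lies still and flat (within 0.06 rad) on the press bed with its eye within 8 mm of the ram axis (value of joint sleeve above 0.0105 m and value of joint pedal below 0.05 rad and horizontal distance between rod_eye and press_nest below 0.008 m and z of rod in the frame of press between 0.016 and 0.025 m and angle between rod's own z axis and vertical below 0.06 rad and linear speed of rod below 0.02 m/s); the robot touches nothing.
It fails at once if another part in the rack is moved more than 30 mm (distance of any of done_rod, camshaft from where it was at the start of the episode above 0.03 m).
It also fails if it takes over 72 s, if anything falls off the work surface, if the arm or the gripper's body presses on something with over 40 N, if the wrist force passes 120 N, or if a joint passes its speed limit or range.

## Working session

There is one attempt and no reset: what is moved stays moved. The work goes in short steps, Python scripts to look and compute and a shell command to move; the robot and the scene stay as the last step left them, time stands still between calls to the robot, and variables do not carry over. Pictures are saved under pics/ and viewed, and the job is handed in when it is done.

```bash
ls; mkdir -p pics; python3 - <<'E'
from plant import ctrl
import cv2
print(ctrl.get_obs())
for n in ("side","top","wrist"):
    im=ctrl.snapshot(n); cv2.imwrite(f"pics/{n}0.png",im[:,:,::-1]); print(n,ctrl.camera_model(n))
    for t in ("rod","done_rod","camshaft","rack","press","treadle","rod_eye","rod_big","pedal_pad"):
        print(n,t,[(round(d['confidence'],2),[int(v) for v in d['extent']]) for d in ctrl.find_in(n,t)][:3])
print(ctrl.get_obs()['clock'])
E
```

```text
pics
{'clock': 0.0, 'joint_pos': array([ 8.11369477e+01,  2.05927030e+01,  6.33131623e-01, -2.06452175e-02,
       -7.01351606e+01, -1.65066569e+01]), 'qvel': array([ 0.05279116,  0.08541678,  0.04477646,  0.09226455,  0.07351291,
       -0.03334377]), 'tau': array([-2.68888016e-04, -5.82726502e+01,  2.93058944e+01,  6.99716717e+00,
        6.95528928e-03, -1.82381032e-04]), 'tool_pos': array([0.28902251, 0.60944737, 0.22560184]), 'orientation': array([-8.99916892e+01, -9.63424079e-02, -1.15376748e+02]), 'force': array([ 0.8429113 , -0.82549759, -0.5402352 ]), 'moment': array([ 0.0339744 , -0.03868537, -0.00806666]), 'opening': 0.08729041314740132}
side {'fx': 435.9596618242399, 'fy': 435.9596618242399, 'cx': 310.45997466656473, 'cy': 242.91637786467322, 'origin': array([ 0.0913727, -0.693711 ,  0.778237 ]), 'orientation': array([-132.2898389 ,   -0.17257645,  -35.82470212])}
side rod [(0.58, [186, 197, 37, 32])]
side done_rod [(0.54, [186, 198, 37, 33])]
side camshaft [(0.61, [255, 173, 28, 23]), (0.34, [220, 186, 39, 25])]
side rack [(0.71, [158, 145, 117, 70])]
side press [(0.83, 
[... 822 characters left out ...]
 264, 35, 18])]
top pedal_pad [(0.58, [392, 189, 32, 45])]
wrist {'fx': 378.30952332487647, 'fy': 378.30952332487647, 'cx': 319.66807434345526, 'cy': 241.92462974612727, 'hand_eye': array([[ 9.99999380e-01,  1.01662957e-03, -4.54755104e-04,
        -1.51013284e-04],
       [ 7.21731644e-04, -2.80577185e-01,  9.59831195e-01,
        -1.57969136e-01],
       [ 8.48198863e-04, -9.59830928e-01, -2.80577745e-01,
         7.58697085e-02],
       [ 0.00000000e+00,  0.00000000e+00,  0.00000000e+00,
         1.00000000e+00]])}
wrist rod []
wrist done_rod []
wrist camshaft []
wrist rack [(0.59, [463, 0, 125, 55])]
wrist press []
wrist treadle []
wrist rod_eye []
wrist rod_big []
wrist pedal_pad []
1.5
```

View pics/side0.png

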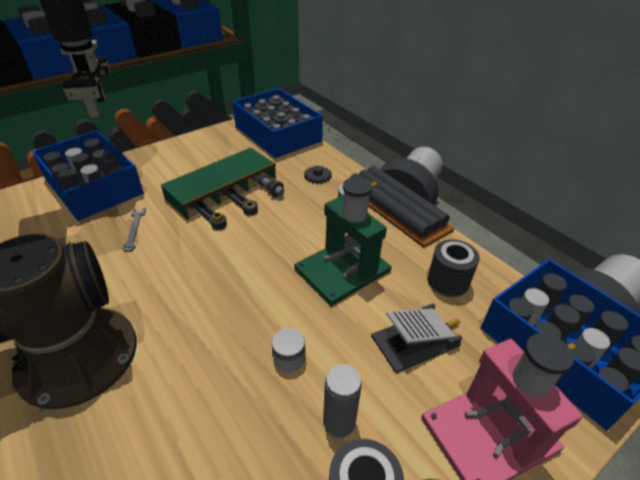

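View pics/top0.png

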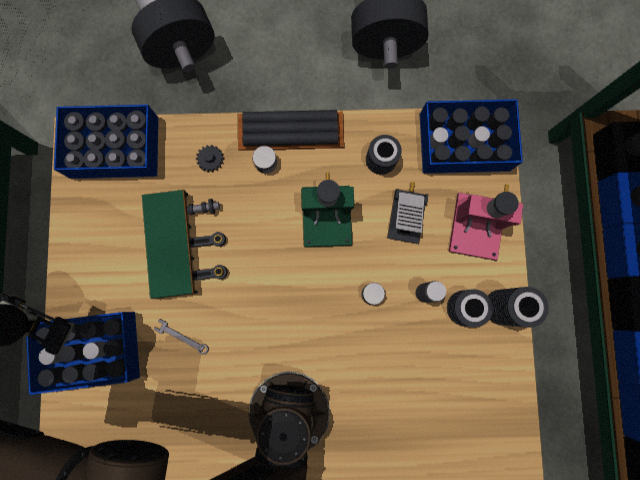

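View pics/wrist0.png

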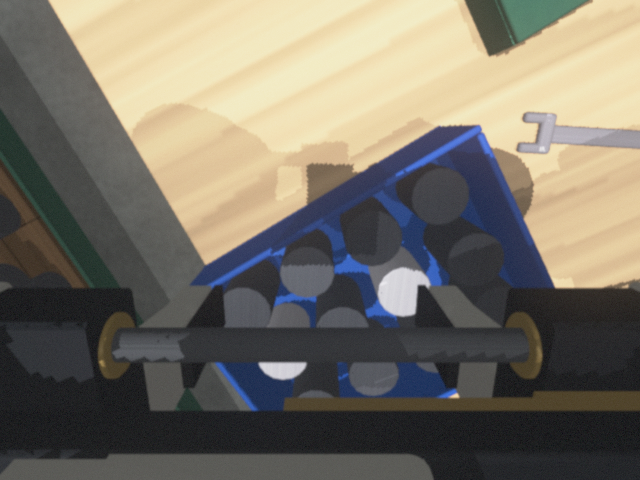

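```bash
python3 - <<'E'
import cv2
a=cv2.imread('pics/top0.png');b=cv2.imread('pics/side0.png')
cv2.imwrite('pics/top0c.png',cv2.resize(a[180:310,130:260],(780,600),interpolation=cv2.INTER_CUBIC))
cv2.imwrite('pics/side0c.png',cv2.resize(b[135:240,150:290],(800,600),interpolation=cv2.INTER_CUBIC))
cv2.imwrite('pics/top0d.png',cv2.resize(a[160:280,290:530],(800,400),interpolation=cv2.INTER_CUBIC))
E
```

```text
(no output)
```

View pics/top0c.png

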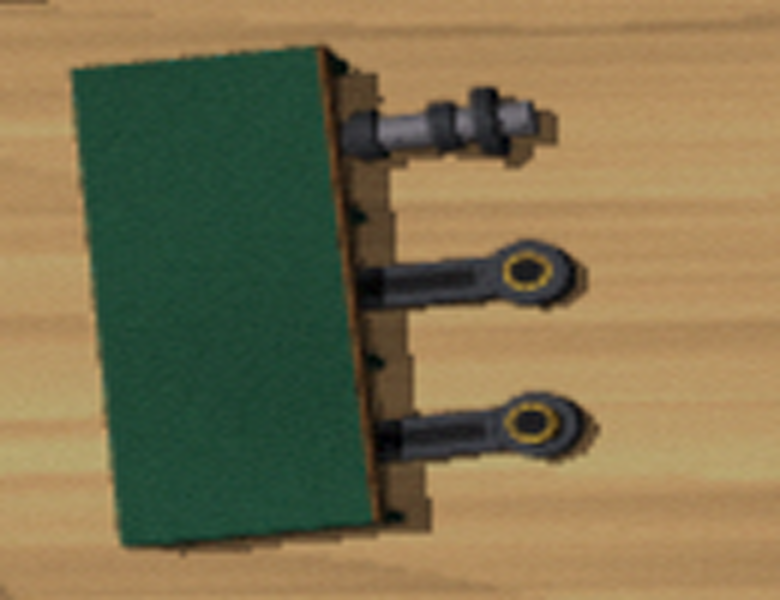

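View pics/side0c.png

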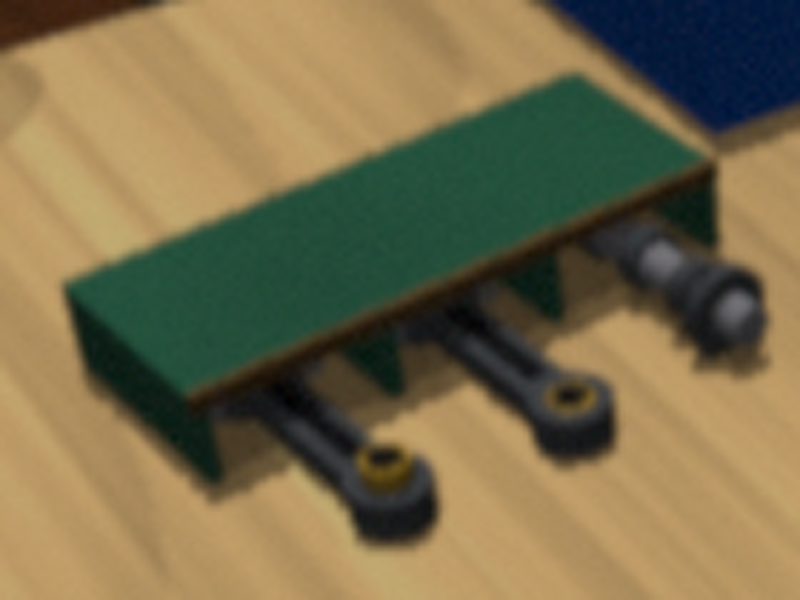

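View pics/top0d.png

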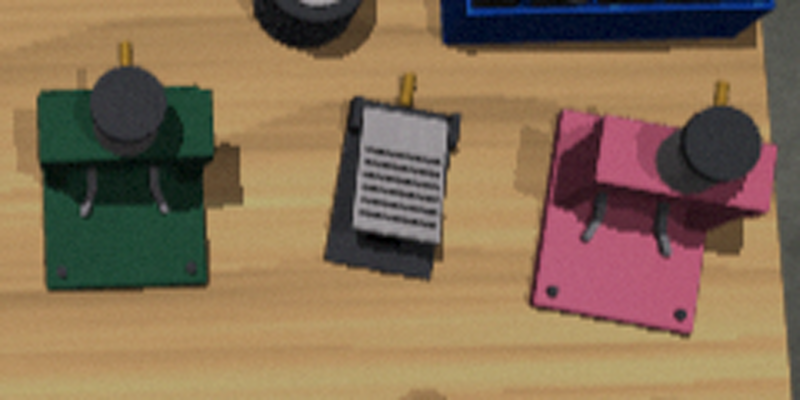

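The loose parts are, in the top view, the camshaft at about (207,208), a rod with its eye at (218,240) and a rod with its eye at (218,271). In the side crop the near rod's bronze sleeve at (385,465) clearly stands up above its eye. The middle rod's ring at (570,395) is flush, so the target is the near rod (top px ~(218,271)). The real press is the green one at top (328,215). The pink one is the look-alike.

```bash
cat > h.py <<'E'
import numpy as np
from scipy.spatial.transform import Rotation as R
from plant import ctrl
def ray(cam,uv,obs=None):
    m=ctrl.camera_model(cam)
    d=np.array([(uv[0]-m['cx'])/m['fx'],(uv[1]-m['cy'])/m['fy'],1.])
    if 'origin' in m: return np.array(m['origin']),R.from_euler('xyz',m['orientation'],degrees=True).apply(d)
    T=np.array(m['hand_eye']); Rt=R.from_euler('xyz',obs['orientation'],degrees=True)
    return Rt.apply(T[:3,3])+obs['tool_pos'], Rt.apply(T[:3,:3]@d)
def at_z(cam,uv,z,obs=None):
    o,d=ray(cam,uv,obs); return o+d*(z-o[2])/d[2]
def proj(cam,p,obs=None):
    m=ctrl.camera_model(cam); p=np.asarray(p,float)
    if 'origin' in m: q=R.from_euler('xyz',m['orientation'],degrees=True).inv().apply(p-m['origin'])
    else:
        T=np.array(m['hand_eye']); Rt=R.from_euler('xyz',obs['orientation'],degrees=True)
        q=(Rt.inv().apply(p-obs['tool_pos'])-T[:3,3])@T[:3,:3]
    return np.array([q[...,0]/q[...,2]*m['fx']+m['cx'],q[...,1]/q[...,2]*m['fy']+m['cy']]).T
E
python3 - <<'E'
from h import *
np.set_printoptions(precision=4,suppress=True)
c=lambda x,y:(130+x/6,180+y*130/600)
d=lambda x,y:(290+x*.3,160+y*.3)
s=lambda x,y:(150+x*.175,135+y*.175)
def T(n,uv,z,cam='top'): print(n,at_z(cam,uv,z)[:2])
print('rack roof')
for p in [(75,70),(322,47),(380,522),(122,545)]: T(p,c(*p),.055)
T('eye',c(531,420),.036); T('eye2 flush',c(527,270),.024); T('shank near rack',c(390,437),.02)
T('eye side',s(385,465),.036,'side'); T('shank side',s(290,385),.02,'side')
print('press bed')
for p in [(48,288),(208,283),(40,95),(212,90)]: T(p,d(*p),.02 if p[1]>200 else .165)
T('cyl top',d(128,102),.245)
print('treadle base'); 
for p in [(325,260),(430,277)]: T(p,d(*p),.01)
print('pedal')
for p in [(353,227),(437,242),]: T(p,d(*p),.082)
for p in [(368,108),(450,118)]: T(p,d(*p),.03)
E
```

```text
rack roof
(75, 70) [0.6639 0.4356]
(322, 47) [0.6765 0.3095]
(380, 522) [0.3609 0.277 ]
(122, 545) [0.3491 0.4052]
eye [0.4268 0.2056]
eye2 flush [0.5286 0.2102]
shank near rack [0.4184 0.2809]
eye side [0.4284 0.2002]
shank side [0.4261 0.3051]
press bed
(48, 288) [ 0.4981 -0.0572]
(208, 283) [ 0.4992 -0.2059]
(40, 95) [ 0.6461 -0.0565]
(212, 90) [ 0.647  -0.2035]
cyl top [ 0.619  -0.1287]
treadle base
(325, 260) [ 0.5196 -0.3171]
(430, 277) [ 0.5012 -0.4146]
pedal
(353, 227) [ 0.5389 -0.3325]
(437, 242) [ 0.5235 -0.407 ]
(368, 108) [ 0.6596 -0.3605]
(450, 118) [ 0.6482 -0.4368]
```

```bash
cat >> h.py <<'E'
def plan(pos,yaw,obs=None):
    o=obs or ctrl.get_obs(); Rt=R.from_euler('xyz',o['orientation'],degrees=True)
    s=Rt.inv().apply(np.array(pos)-o['tool_pos'])*1000
    y0=o['orientation'][2]; d=(yaw-y0+180)%360-180
    print('shift mm',s.round(1),'turn',round(-np.radians(d),3),'| at',o['tool_pos'].round(4),o['orientation'].round(2),'clk',round(o['clock'],2))
E
python3 - <<'E'
from h import *
plan([.426,.235,.14],-173)
E
```

```text
shift mm [280.1  86.6 284.2] turn 1.006 | at [0.2892 0.6099 0.2266] [ -90.      0.   -115.37] clk 1.5
```

```bash
python3 -m crank '[[[-1,280,87,284,1.006],[-1,280,87,284,1.006],[-1,280,87,284,1.006],[-1,280,87,284,1.006],[-1,280,87,284,1.006],[-1,280,87,284,1.006],[-1,280,87,284,1.006],[-1,280,87,284,1.006],[-1,280,87,284,1.006],[-1,280,87,284,1.006]]]'
python3 - <<'E'
from h import *
import cv2
o=ctrl.get_obs(); im=ctrl.snapshot('wrist'); cv2.imwrite('pics/w1.png',im[:,:,::-1])
for n in ('rod','rod_eye','rack'): print(n,[(round(d['confidence'],2),[int(v) for v in d['extent']]) for d in ctrl.find_in('wrist',n)][:3])
print(o['tool_pos'],o['orientation'],o['force'],o['clock'])
E
```

```text
clock: 2.75
tool_pos: [0.4259, 0.2362, 0.1398]
orientation: [-90.0, 0.0, -172.9]
force: [-0.3, -0.2, 0.6]
opening: 0.0875
rod [(0.89, [292, 164, 60, 141]), (0.34, [303, 179, 37, 35])]
rod_eye [(0.58, [292, 165, 59, 140])]
rack [(0.71, [2, 277, 398, 131])]
[0.42589711 0.236153   0.13984904] [-9.00263606e+01  3.04388447e-02 -1.72949329e+02] [-0.3123699  -0.15130655  0.55253608] 2.75
```

View pics/w1.png

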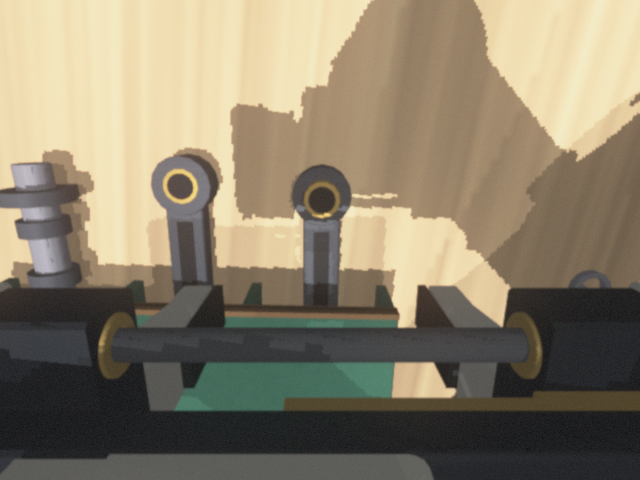

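The target rod's sleeve ring is at (321,200), its shank runs straight down at columns ~304–338, and the rack's front edge is at row ~313. The middle rod's flush ring is at (181,186).

```bash
python3 - <<'E'
from h import *
import cv2
o=ctrl.get_obs()
W=lambda uv,z:at_z('wrist',uv,z,o)[:2].round(4)
print('sleeve',W((321,200),.036),'eye',W((321.5,195),.024))
print('eye L/R',W((292,195),.024),W((351,195),.024),'top',W((321,165),.024))
for y,a,b in((240,304,339),(290,303.5,337.5)): print(y,W((a,y),.021),W((b,y),.021))
print('rackfront',W((140,313),.055),W((395,318),.055))
im=cv2.imread('pics/w1.png');cv2.imwrite('pics/w1c.png',cv2.resize(im[150:320,260:390],(600,785))[:600])
E
```

```text
sleeve [0.4286 0.2064] eye [0.4284 0.2048]
eye L/R [0.4497 0.2075] [0.4071 0.2022] top [0.4314 0.1836]
240 [0.4373 0.2411] [0.4108 0.2378]
290 [0.433  0.2821] [0.4063 0.2788]
rackfront [0.5461 0.299 ] [0.3664 0.2805]
```

View pics/w1c.png

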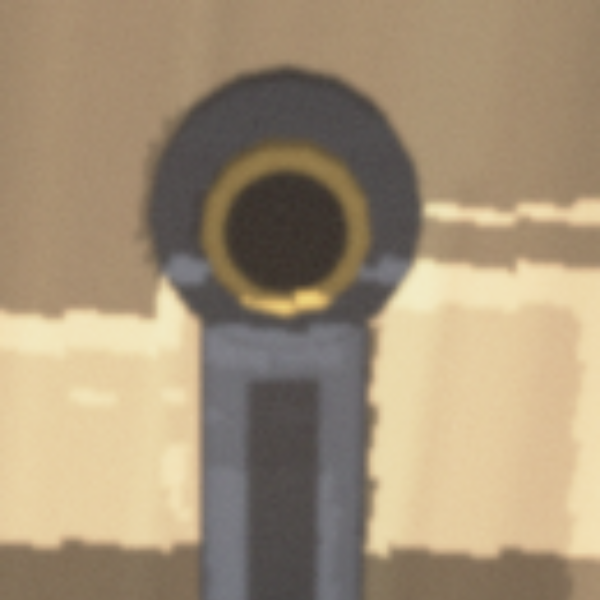

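```bash
python3 - <<'E'
from h import *
plan([.4243,.2408,.004],-173.4)
E
```

```text
shift mm [  0.8 135.6  -5.1] turn 0.008 | at [0.4257 0.2358 0.1396] [-9.0010e+01  1.0000e-02 -1.7295e+02] clk 2.95
```

```bash
python3 -m crank '[[[-1,1,60,-5,0.008],[-1,1,105,-5,0.008],[-1,1,128,-5,0.008],[-1,1,135.5,-5,0.008],[-1,1,135.5,-5,0.008],[1,1,135.5,-5,0.008],[1,1,135.5,-5,0.008],[1,1,135.5,-5,0.008],[1,1,135.5,-5,0.008],[1,1,135.5,-5,0.008],[1,1,135.5,-5,0.008],[1,1,135.5,-5,0.008]]]'
```

```text
clock: 4.45
tool_pos: [0.4243, 0.24, 0.004]
orientation: [-90.0, -0.0, -173.5]
force: [-0.0, -0.6, -0.4]
opening: 0.0276
```

```bash
python3 -m crank '[[[1,0,-1,15,0],[1,0,-1,40,0],[1,0,-1,65,0],[1,0,-1,90,0],[1,0,-1,115,0],[1,0,-1,130,0],[1,0,-1,130,0]]]'
python3 - <<'E'
from h import *
import cv2
o=ctrl.get_obs(); im=ctrl.snapshot('top'); cv2.imwrite('pics/t2.png',cv2.resize(im[150:310,130:370,::-1],(800,533)))
plan([.56,.07,.003],-173.5+84)
E
```

```text
clock: 5.32
tool_pos: [0.4386, 0.1095, 0.0049]
orientation: [-90.0, -0.1, -173.6]
force: [0.1, -0.6, -4.7]
opening: 0.0278
shift mm [-115.8    1.9   53.7] turn -1.467 | at [0.4389 0.1103 0.005 ] [-8.9990e+01 -2.0000e-02 -1.7353e+02] clk 5.38
```

View pics/t2.png

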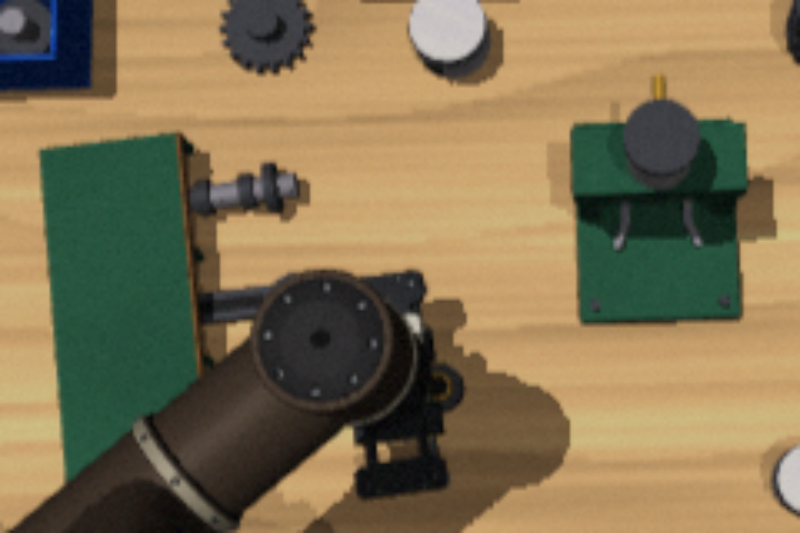

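```bash
python3 -m crank '[[[1,0,0,25,0],[1,0,0,54,0],[1,-6,0,54,-0.17],[1,-18,0,54,-0.34],[1,-32,0,54,-0.51],[1,-47,0,54,-0.68],[1,-62,0,54,-0.85],[1,-77,0,54,-1.02],[1,-92,0,54,-1.19],[1,-106,0,54,-1.36],[1,-116,1,54,-1.467],[1,-116,1.5,54,-1.467]]]'
python3 - <<'E'
from h import *
o=ctrl.get_obs();print(o['tool_pos'],o['orientation'],o['force'],o['opening'])
E
python3 -m crank '[[[1,0,0,0,0],[-1,0,0,0,0],[-1,0,0,0,0],[-1,0,0,0,0],[-1,0,0,0,0],[-1,0,-40,0,0],[-1,0,-90,0,0],[-1,0,-130,0,0],[-1,0,-130,0,0]]]'
python3 - <<'E'
from h import *
import cv2
o=ctrl.get_obs(); im=ctrl.snapshot('wrist'); cv2.imwrite('pics/w3.png',im[:,:,::-1])
print(o['tool_pos'],o['orientation'],o['force'],o['clock'])
im=ctrl.snapshot('top'); cv2.imwrite('pics/t3.png',cv2.resize(im[150:310,130:370,::-1],(800,533)))
E
```

```text
clock: 6.88
tool_pos: [0.5622, 0.0715, 0.004]
orientation: [-89.9, 0.0, -89.3]
force: [1.9, -0.6, 4.0]
opening: 0.0278
[0.56215058 0.07154651 0.00404693] [-8.98765369e+01  1.69252705e-02 -8.93062481e+01] [ 1.94858889 -0.57202231  3.9702742 ] 0.027760100346657653
clock: 8.0
tool_pos: [0.5625, 0.0712, 0.1372]
orientation: [-89.6, 0.1, -89.4]
force: [-0.2, -0.0, 0.3]
opening: 0.0874
[0.56248135 0.07117857 0.13724811] [-89.63534485   0.1407297  -89.39634587] [-2.03545285e-01 -6.15620262e-05  2.65320815e-01] 8.0
```

View pics/w3.png

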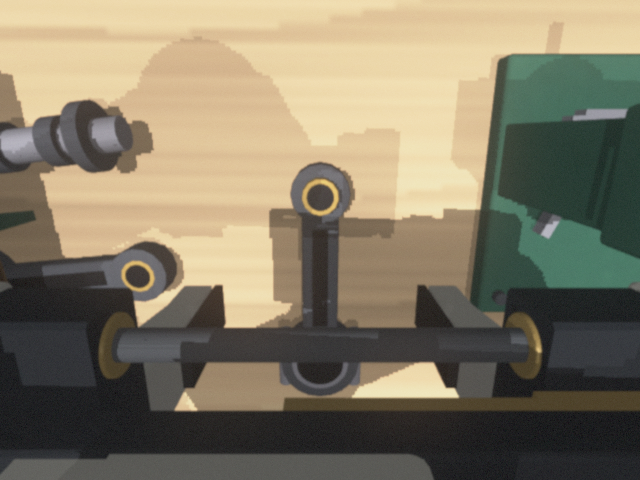

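View pics/t3.png

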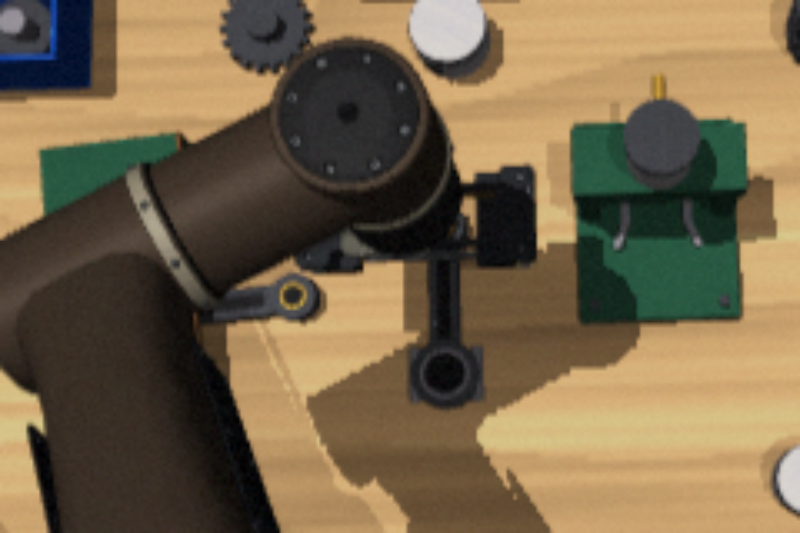

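The rod lies flat on the bench: its sleeve ring is at (320,196) in the wrist view and its big end is at (445,372) in the top crop. Next I'll measure it and turn the tool by half, so the camera side faces away from the press.

```bash
python3 - <<'E'
from h import *
import cv2
o=ctrl.get_obs()
W=lambda uv,z:at_z('wrist',uv,z,o)[:2].round(4)
print('sleeve',W((320,197),.036),'eye',W((322,193),.024),W((291,195),.024),W((353.5,195),.024))
for y,a,b in((240,302,339),(310,302.5,338)): print(y,W((a,y),.021),W((b,y),.021))
c=lambda x,y:(130+x*.3,150+y*.3)
print('big top',at_z('top',c(445,372),.024)[:2], o['joint_pos'].round(1))
plan([.495,.0715,.137],90)
E
```

```text
sleeve [0.5934 0.0709] eye [0.5943 0.0694] [0.5926 0.0915] [0.5931 0.047 ]
240 [0.5585 0.0839] [0.5588 0.0563]
310 [0.5012 0.0836] [0.5016 0.0557]
big top [0.45343971 0.06954788] [ 27.   14.7 -20.7  -0.  -54.5  63.6]
shift mm [ -1.7  -3.4 -65.2] turn -3.132 | at [0.5602 0.0704 0.1337] [-8.997e+01  4.000e-02 -8.944e+01] clk 8.1
```

```bash
python3 -m crank '[[[-1,0,0,-30,0.18],[-1,1,0,-63,0.36],[-1,1,0,-63,0.54],[-1,1,0,-63,0.72],[-1,1,0,-63,0.9],[-1,1,0,-63,1.08],[-1,1,0,-63,1.26],[-1,1,0,-63,1.44],[-1,1,0,-63,1.62],[-1,1,0,-63,1.8],[-1,1,0,-63,1.98],[-1,1,0,-63,2.16]]]'
python3 -m crank '[[[-1,0,0,0,0.18],[-1,0,0,0,0.36],[-1,0,0,0,0.54],[-1,0,0,0,0.72],[-1,0,0,0,0.9],[-1,0,0,0,0.98],[-1,0,0,0,0.98]]]'
python3 - <<'E'
from h import *
import cv2
plan([.4975,.0697,.004],90.4)
o=ctrl.get_obs(); im=ctrl.snapshot('wrist'); cv2.imwrite('pics/w4.png',im[:,:,::-1])
E
```

```text
clock: 9.6
tool_pos: [0.4965, 0.0683, 0.1319]
orientation: [-89.9, -0.1, 146.5]
force: [0.4, 0.2, -0.0]
opening: 0.0875
clock: 10.48
tool_pos: [0.4967, 0.0684, 0.1322]
orientation: [-89.9, 0.1, 90.7]
force: [-0.6, -0.4, 0.2]
opening: 0.0878
shift mm [  1.4 128.2  -1.2] turn 0.005 | at [0.4967 0.0684 0.1322] [-8.987e+01  6.000e-02  9.070e+01] clk 10.47
```

View pics/w4.png

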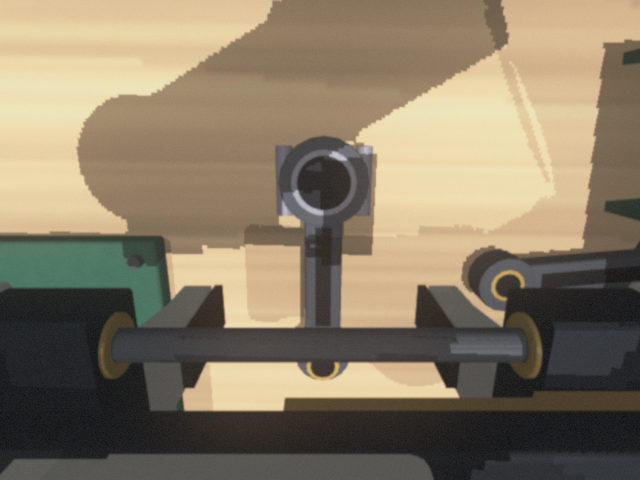

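```bash
python3 - <<'E'
from h import *
o=ctrl.get_obs()
print(at_z('wrist',(324,181),.024,o)); print([at_z('wrist',p,.021,o).round(4) for p in((305,270),(342,270))])
E
python3 -m crank '[[[-1,1.3,60,-1,0.005],[-1,1.3,105,-1,0.005],[-1,1.3,124,-1,0.005],[-1,1.3,128,-1,0.005],[-1,1.3,128,-1,0.005],[1,1.3,128,-1,0.005],[1,1.3,128,-1,0.005],[1,1.3,128,-1,0.005],[1,1.3,128,-1,0.005],[1,1.3,128,-1,0.005],[1,1.3,128,-1,0.005],[1,1.3,128,-1,0.005]]]'
```

```text
[0.45433704 0.07115249 0.024     ]
[array([0.5221, 0.058 , 0.021 ]), array([0.5217, 0.086 , 0.021 ])]
clock: 12.02
tool_pos: [0.4985, 0.0702, 0.0055]
orientation: [-90.0, -0.0, 90.4]
force: [-0.0, 0.2, 0.4]
opening: 0.0277
```

```bash
python3 - <<'E'
import cv2
a=cv2.imread('pics/w3.png');b=cv2.imread('pics/side0.png');t=cv2.imread('pics/top0.png')
cv2.imwrite('pics/w3p.png',cv2.resize(a[30:330,450:640],None,fx=2,fy=2,interpolation=cv2.INTER_CUBIC))
cv2.imwrite('pics/s0p.png',cv2.resize(b[170:310,285:405],None,fx=4.25,fy=4.25,interpolation=cv2.INTER_CUBIC))
cv2.imwrite('pics/t0p.png',cv2.resize(t[175:250,295:360],None,fx=8,fy=8,interpolation=cv2.INTER_CUBIC))
E
```

```text
(no output)
```

View pics/w3p.png

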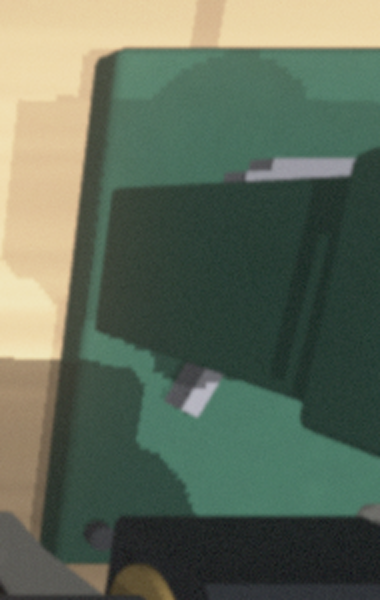

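View pics/s0p.png

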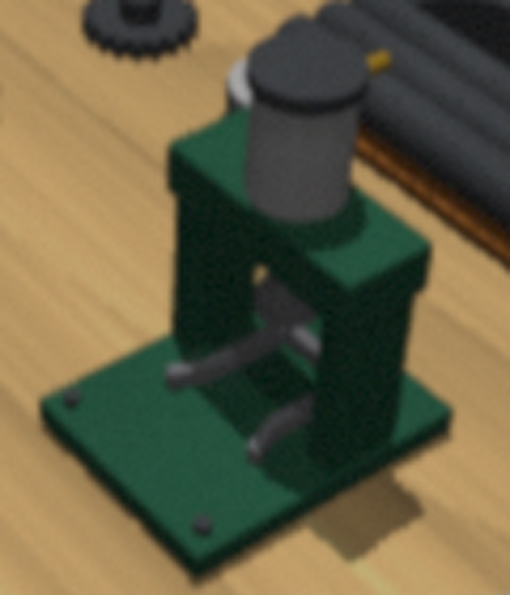

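View pics/t0p.png

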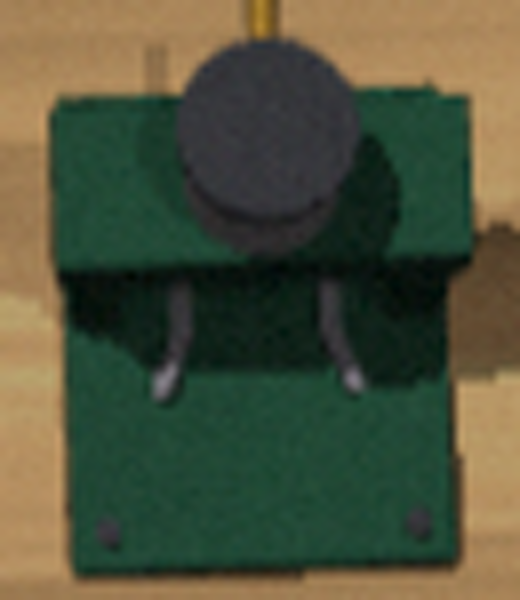

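```bash
python3 - <<'E'
from h import *
np.set_printoptions(precision=4,suppress=True)
o3=dict(tool_pos=np.array([0.5602,0.0704,0.1337]),orientation=np.array([-89.97,.04,-89.44]))
o3b=dict(tool_pos=np.array([0.56248135,0.07117857,0.13724811]),orientation=np.array([-89.635,.141,-89.396]))
for p in((120,50),(73,555)):
  uv=(450+p[0]/2,30+p[1]/2)
  print('w',at_z('wrist',uv,.02,o3)[:2],at_z('wrist',uv,.02,o3b)[:2])
for p in((43,405),(197,565),(450,412)): print('s',at_z('side',(285+p[0]/4.25,170+p[1]/4.25),.02)[:2])
T=lambda p,z:at_z('top',(295+p[0]/8,175+p[1]/8),z)[:2]
print('t',T((77,568),.02),T((457,560),.02),'flare',T((163,385),.032),T((352,380),.032),'screw',T((108,533),.02),T((419,524),.02),'cyl',T((268,127),.245))
print('side cyl',at_z('side',(285+308/4.25,170+62/4.25),.245)[:2])
print('side flares',[at_z('side',(285+p[0]/4.25,170+p[1]/4.25),.032)[:2] for p in((178,372),(258,445))])
print('head',T((55,270),.165),T((470,258),.165))
E
```

```text
w [ 0.6851 -0.0529] [ 0.6889 -0.0537]
w [ 0.5039 -0.0621] [ 0.5056 -0.0626]
s [ 0.503  -0.0633]
s [ 0.502  -0.2089]
s [ 0.6896 -0.2041]
t [ 0.4993 -0.0579] [ 0.4989 -0.2051] flare [ 0.5683 -0.0928] [ 0.5685 -0.1659] screw [ 0.5127 -0.0702] [ 0.5134 -0.1908] cyl [ 0.6183 -0.129 ]
side cyl [ 0.6255 -0.1279]
side flares [array([ 0.5749, -0.0965]), array([ 0.5757, -0.1685])]
head [ 0.5875 -0.0549] [ 0.5883 -0.2019]
```

```bash
python3 - <<'E'
from h import *
plan([.4395,-.1338,.075],91.2)
E
```

```text
shift mm [-203.6  -69.5   60.4] turn -0.014 | at [0.4985 0.0702 0.0055] [-90.   -0.   90.4] clk 12.03
```

```bash
python3 -m crank '[[[1,0,-20,0,0],[1,0,-55,0,0],[1,-20,-70,15,0],[1,-60,-70,40,0],[1,-100,-70,60,-0.014],[1,-140,-70,60,-0.014],[1,-180,-70,60,-0.014],[1,-204,-70,60,-0.014],[1,-204,-70,60,-0.014],[1,-204,-70,60,-0.014]]]'
python3 - <<'E'
from h import *
import cv2
plan([.4395,-.1338,.031],91.2)
for n in('side','top','wrist'):
  im=ctrl.snapshot(n)[:,:,::-1]
  if n=='side': im=cv2.resize(im[150:330,240:440],None,fx=3.3,fy=3.3,interpolation=cv2.INTER_CUBIC)
  if n=='top': im=cv2.resize(im[160:280,270:390],None,fx=5,fy=5,interpolation=cv2.INTER_CUBIC)
  cv2.imwrite(f'pics/{n}5.png',im)
E
```

```text
clock: 13.28
tool_pos: [0.4392, -0.1342, 0.0751]
orientation: [-89.9, -0.0, 91.1]
force: [0.5, -0.4, -4.2]
opening: 0.0275
shift mm [ 0.4 44.1 -0.3] turn -0.001 | at [ 0.4392 -0.1342  0.0751] [-8.994e+01 -1.000e-02  9.115e+01] clk 13.28
```

View pics/side5.png

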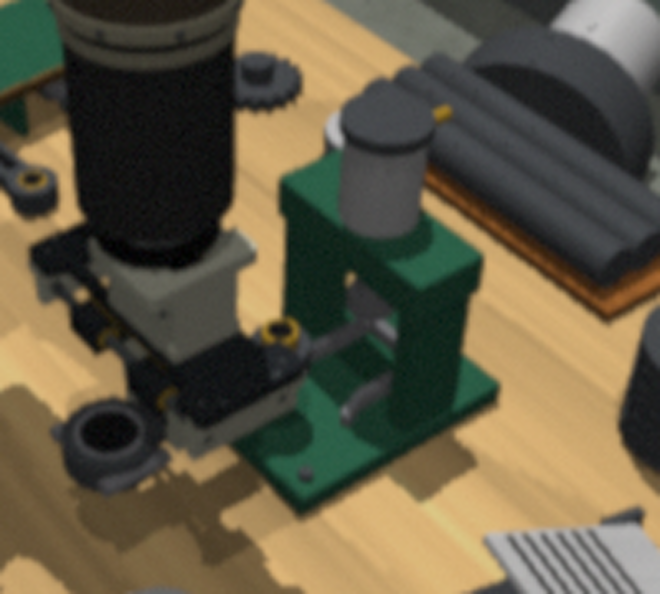

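View pics/top5.png

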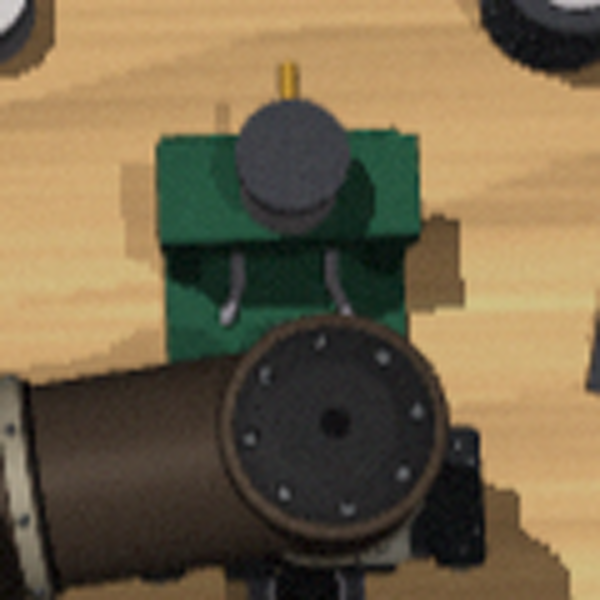

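View pics/wrist5.png

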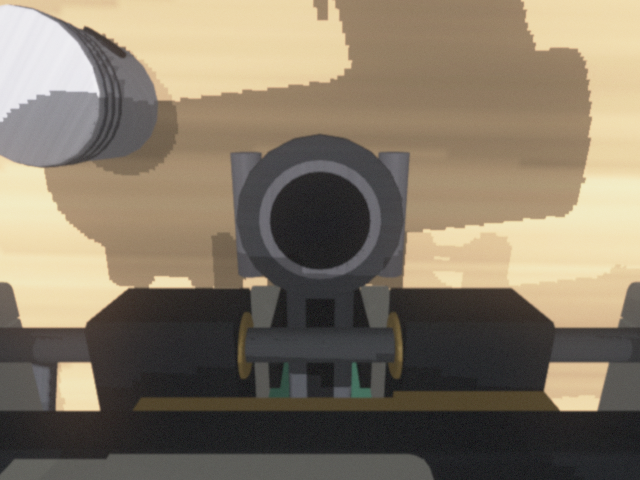

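```bash
python3 - <<'E'
from h import *
e=np.array([.4392,-.1342])+.0955*np.array([np.cos(.02),np.sin(.02)])
for z in(.0955,.1055): print(proj('side',[*e,z]))
print(240+279/3.3,150+329/3.3)
print('big wrist',at_z('wrist',(320,220),.0935,ctrl.get_obs()), 'exp',np.array([.4392,-.1342])-.0445*np.array([1,.02]))
E
```

```text
[323.15703382 253.60548111]
[323.25746723 250.39270061]
324.54545454545456 249.6969696969697
big wrist [ 0.39610546 -0.13424594  0.0935    ] exp [ 0.3947  -0.13509]
```

```bash
python3 -m crank '[[[1,0.4,20,0,0],[1,0.4,40,0,0],[1,0.4,46,0,0],[1,0.4,46,0,0],[1,0.4,46,-10,0],[1,0.4,46,-25,0],[1,0.4,46,-40,0],[1,0.4,46,-55,0],[1,0.4,46,-60,0],[1,0.4,46,-60,0]]]'
python3 - <<'E'
from h import *
import cv2
o=ctrl.get_obs();print(o['force'],o['moment'])
plan([.5245,-.132,.029],91.2)
for n in('side',):
  im=ctrl.snapshot(n)[:,:,::-1]
  im=cv2.resize(im[150:330,240:440],None,fx=3.3,fy=3.3,interpolation=cv2.INTER_CUBIC)
  cv2.imwrite(f'pics/{n}6.png',im)
E
```

```text
clock: 14.68
tool_pos: [0.4998, -0.1327, 0.0292]
orientation: [-90.0, -0.0, 91.2]
force: [-0.2, -0.3, -4.2]
opening: 0.0278
[-0.2183522  -0.31450031 -4.24148826] [ 0.01447656 -0.00207418  0.04694422]
shift mm [  0.2   0.2 -24.7] turn -0.0 | at [ 0.4998 -0.1327  0.0292] [-89.96  -0.    91.18] clk 14.68
```

View pics/side6.png

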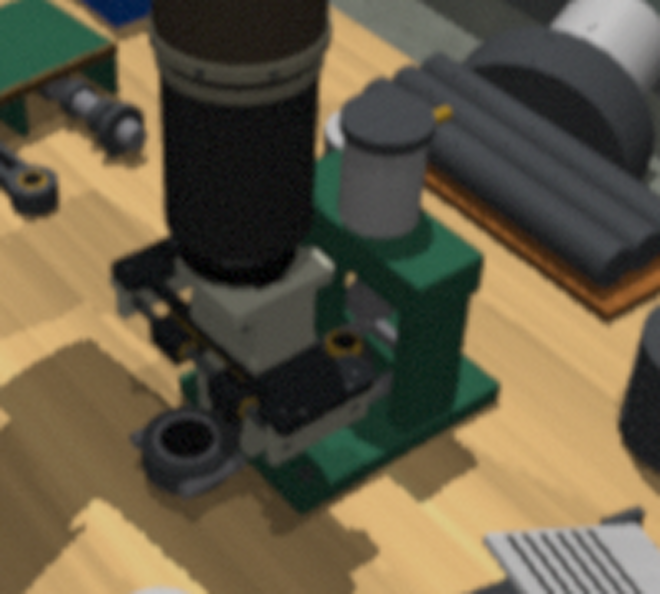

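```bash
python3 -m crank '[[[1,0,0,-8,0],[1,0,0,-16,0],[1,0,0,-22,0],[1,0,0,-24,0],[1,0,0,-24,0]]]'
python3 -m crank '[[[1,0,0,-1.5,0],[1,0,0,-3,0],[1,0,0,-3,0]]]'
```

```text
clock: 15.35
tool_pos: [0.5237, -0.1322, 0.0294]
orientation: [-90.0, -0.0, 91.2]
force: [-0.4, -0.1, -4.2]
opening: 0.0278
clock: 15.72
tool_pos: [0.5269, -0.1321, 0.0296]
orientation: [-90.0, 0.0, 91.2]
force: [0.3, -0.2, -4.6]
opening: 0.0275
```

```bash
python3 -m crank '[[[1,0,0,-1,0],[1,0,0,-2,0],[1,0,0,-2,0]]]'
python3 -m crank '[[[1,0,0,-1,0],[1,0,0,-2,0],[1,0,0,-2,0]]]'
```

```text
clock: 16.1
tool_pos: [0.5286, -0.1321, 0.0295]
orientation: [-90.0, -0.0, 91.2]
force: [-0.0, -0.5, -4.3]
opening: 0.0277
clock: 16.48
tool_pos: [0.5287, -0.1322, 0.029]
orientation: [-89.8, -0.0, 91.2]
force: [-6.2, 0.6, -2.1]
opening: 0.0277
```

Contact with the stop at TCP x = 0.5287 (−6 N) puts the nest centre at TCP x ≈ 0.5247, which matches the camera estimate. I'll back off and lower.

```bash
python3 -m crank '[[[1,0,0,3,0],[1,0,0,5.5,0],[1,0,2,5.5,0],[1,0,3.5,5.5,0],[1,0,4.5,5.5,0],[1,0,4.5,5.5,0]]]'
python3 - <<'E'
from h import *
o=ctrl.get_obs();print(o['force'],o['tool_pos'])
E
```

```text
clock: 17.23
tool_pos: [0.5256, -0.1321, 0.0255]
orientation: [-90.0, 0.0, 91.2]
force: [-2.6, 2.0, 3.6]
opening: 0.0282
[-2.56367305  2.00877486  3.5520803 ] [ 0.52555404 -0.13212058  0.02554879]
```

```bash
python3 -m crank '[[[1,0,0,0,0],[-0.3,0,0,0,0],[-0.3,0,0,0,0],[-0.3,0,0,0,0],[-0.3,0,-10,2,0],[-0.3,0,-40,20,0],[-0.3,0,-80,60,0],[-0.3,0,-120,100,0],[-0.3,0,-150,100,0],[-0.3,0,-150,100,0]]]'
python3 - <<'E'
from h import *
import cv2
for n in('side','top'):
  im=ctrl.snapshot(n)[:,:,::-1]; cv2.imwrite(f'pics/{n}7r.png',im)
  if n=='side': im=cv2.resize(im[160:380,280:480],None,fx=2.7,fy=2.7,interpolation=cv2.INTER_CUBIC)
  if n=='top': im=cv2.resize(im[160:280,290:450],None,fx=5,fy=5,interpolation=cv2.INTER_CUBIC)
  cv2.imwrite(f'pics/{n}7.png',im)
print(ctrl.get_obs()['force'])
E
```

```text
clock: 18.48
tool_pos: [0.4267, -0.1342, 0.1785]
orientation: [-90.4, -0.0, 91.2]
force: [0.5, -0.5, 0.7]
opening: 0.0573
[ 0.25834587  0.36573934 -0.31718055]
```

View pics/side7.png

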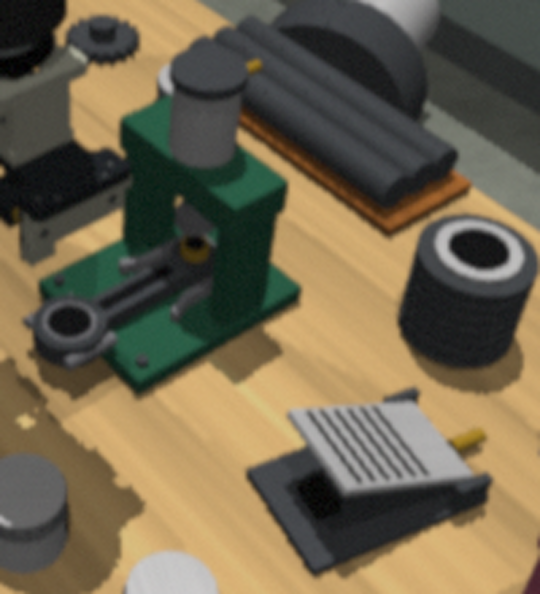

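View pics/top7.png

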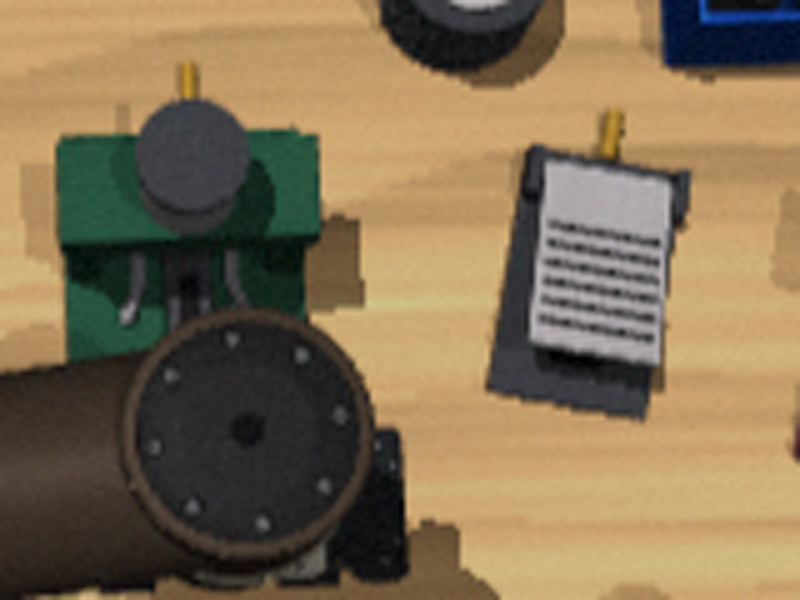

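```bash
python3 - <<'E'
from h import *
np.set_printoptions(precision=4,suppress=True)
print('sleeve exp px',proj('side',[.62,-.13,.056]),'seen',280+194/2.7,160+246/2.7)
T=lambda p,z:at_z('top',(290+p[0]/5,160+p[1]/5),z)[:2]
S=lambda p,z:at_z('side',(280+p[0]/2.7,160+p[1]/2.7),z)[:2]
a,b=T((530,345),.083),T((658,363),.083); print('free',a,b,(a+b)/2,np.linalg.norm(a-b))
print('base front',T((487,388),.01),T((646,415),.01)); print('hinge',T((545,158),.032),T((675,182),.032))
a,b=S((290,410),.083),S((347,492),.083); print('side free?',a,b,(a+b)/2)
print('side base',S((248,470),.01),S((316,570),.01),S((488,492),.01))
print('hinge side',S((418,403),.032),S((473,473),.032))
# model fit: pose of treadle from base/pedal corners
from scipy.optimize import least_squares
c0=.08;
o=ctrl.get_obs();print(o['joint_pos'])
E
```

```text
sleeve exp px [350.4047 250.6768] seen 351.85185185185185 251.1111111111111
free [ 0.536  -0.3325] [ 0.5233 -0.4083] [ 0.5297 -0.3704] 0.07680820036824444
base front [ 0.5209 -0.3168] [ 0.5015 -0.4153]
hinge [ 0.6617 -0.3559] [ 0.6445 -0.4361]
side free? [ 0.5456 -0.3336] [ 0.5278 -0.4106] [ 0.5367 -0.3721]
side base [ 0.525  -0.3205] [ 0.5061 -0.4161] [ 0.6626 -0.4448]
hinge side [ 0.668  -0.3623] [ 0.6506 -0.4338]
[  7.9588   0.9066 -31.2331  -0.0159 -57.7684 -96.7663]
```

```bash
python3 - <<'E'
from h import *
plan([.554,-.3747,.10],79)
E
```

```text
shift mm [-243.2   75.7 -123.6] turn 0.213 | at [ 0.4253 -0.1341  0.1756] [-9.009e+01 -2.000e-02  9.118e+01] clk 18.57
```

```bash
python3 -m crank '[[[1,-50,0,0,0],[1,-100,0,-10,0.1],[1,-150,0,-50,0.2],[1,-200,20,-90,0.213],[1,-243,50,-124,0.213],[1,-243,75,-124,0.213],[1,-243,75,-124,0.213],[1,-243,75,-124,0.213],[1,-243,75,-124,0.213]]]'
python3 - <<'E'
from h import *
import cv2
plan([.554,-.3747,.074],79)
o=ctrl.get_obs(); im=ctrl.snapshot('wrist')[:,:,::-1]; cv2.imwrite('pics/w8.png',im)
im=ctrl.snapshot('side')[:,:,::-1]; cv2.imwrite('pics/side8.png',cv2.resize(im[160:380,280:480],None,fx=2.7,fy=2.7,interpolation=cv2.INTER_CUBIC))
for p in([.5575,-.3755,.074],[.554,-.3747,.08]): print(proj('wrist',p,o),proj('side',p))
E
```

```text
clock: 19.7
tool_pos: [0.555, -0.3743, 0.1019]
orientation: [-90.1, 0.0, 79.0]
force: [-0.7, -0.1, 0.4]
opening: 0.0004
shift mm [-0.6 27.9  0.9] turn 0.001 | at [ 0.555  -0.3743  0.1019] [-9.014e+01  3.000e-02  7.904e+01] clk 19.7
[317.73266413 285.61346267] [405.78831758 325.48488449]
[317.90457494 283.76182648] [404.68697088 324.19914262]
```

View pics/w8.png

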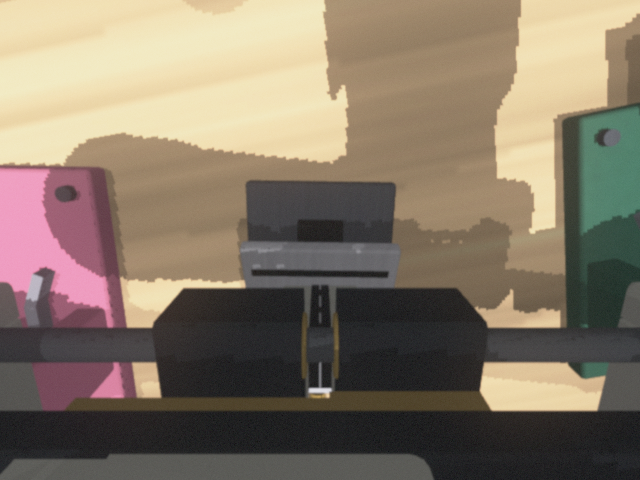

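View pics/side8.png

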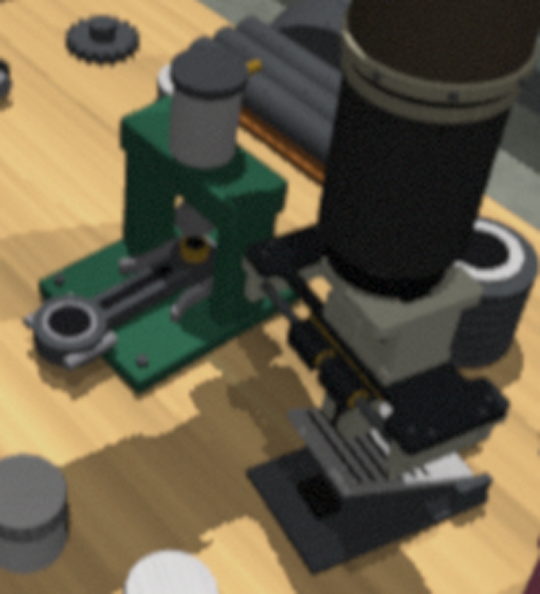

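```bash
python3 -m crank '[[[1,0,15,1,0],[1,0,24,1,0],[1,0,29,1,0],[1,0,34,1,0],[1,0,39,2,0],[1,0,44,3,0],[1,0,49,4,0],[1,0,54,5,0],[1,0,58,6,0],[1,0,58,6,0]]]'
```

```text
clock: 21.05
tool_pos: [0.5484, -0.3735, 0.0429]
orientation: [-90.0, 0.0, 79.0]
force: [-3.1, 1.5, 8.5]
opening: 0.0002
```

```bash
python3 -m crank '[[[1,0,2,0,0],[1,0,3,0,0],[1,0,3,0,0]]]'
python3 -m crank '[[[1,0,2,0,0],[1,0,3,0,0],[1,0,3,0,0],[1,0,3,0,0]]]'
python3 - <<'E'
from h import *
import cv2
o=ctrl.get_obs();print(o['force'],o['tool_pos'])
im=ctrl.snapshot('side')[:,:,::-1]; cv2.imwrite('pics/side9.png',cv2.resize(im[160:380,280:480],None,fx=2.7,fy=2.7,interpolation=cv2.INTER_CUBIC))
E
```

```text
clock: 21.42
tool_pos: [0.5485, -0.3736, 0.0424]
orientation: [-90.1, 0.1, 79.0]
force: [-8.6, 6.5, 26.3]
opening: 0.0006
clock: 21.92
tool_pos: [0.5485, -0.3736, 0.0421]
orientation: [-90.1, 0.1, 79.1]
force: [-13.4, 13.0, 45.3]
opening: 0.0005
[-13.44927351  13.00770913  45.30051027] [ 0.54852648 -0.37362849  0.04207229]
```

View pics/side9.png

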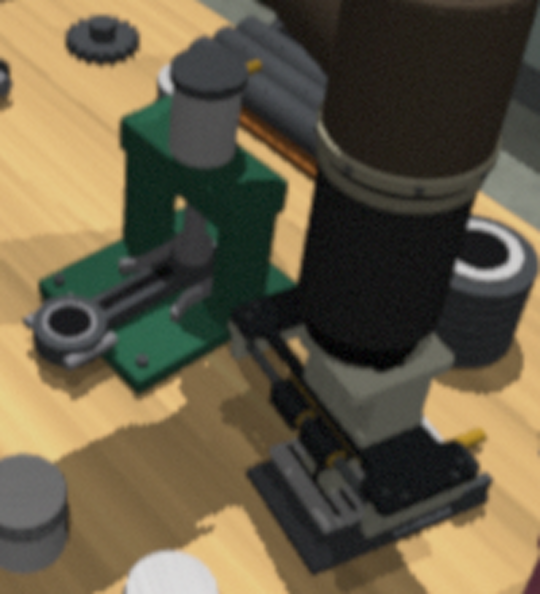

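The pedal is at its stop: TCP z = 0.042 and the force climbs steeply with no further travel. In the picture the ram is down on the eye at (195,240). Now I'll let it up and back away.

```bash
python3 -m crank '[[[1,0,-6,0,0],[1,0,-14,-2,0],[1,0,-24,-5,0],[1,0,-34,-6,0],[1,0,-44,-6,0],[1,0,-70,-6,0],[1,0,-110,0,0],[1,0,-140,0,0],[1,-30,-140,60,0],[1,-30,-140,100,0],[1,-30,-140,100,0],[1,-30,-140,100,0]]]'
python3 - <<'E'
from h import *
import cv2
o=ctrl.get_obs();print(o['force'],o['tool_pos'])
a=ctrl.snapshot('side')[:,:,::-1]; cv2.imwrite('pics/side10.png',cv2.resize(a[160:380,280:480],None,fx=2.7,fy=2.7,interpolation=cv2.INTER_CUBIC))
cv2.imwrite('pics/side10e.png',cv2.resize(a[215:300,295:395],None,fx=7,fy=7,interpolation=cv2.INTER_CUBIC))
print(proj('side',[.62,-.13,.044]))
im=ctrl.snapshot('top')[:,:,::-1]; cv2.imwrite('pics/top10.png',im)
E
```

```text
clock: 23.48
tool_pos: [0.4448, -0.3839, 0.1765]
orientation: [-90.0, 0.0, 79.0]
force: [0.5, -0.1, 0.7]
opening: 0.0006
[ 0.46832972 -0.0947211   0.73306604] [ 0.44477853 -0.38391451  0.17652637]
[350.08594781 254.26438132]
```

View pics/side10.png

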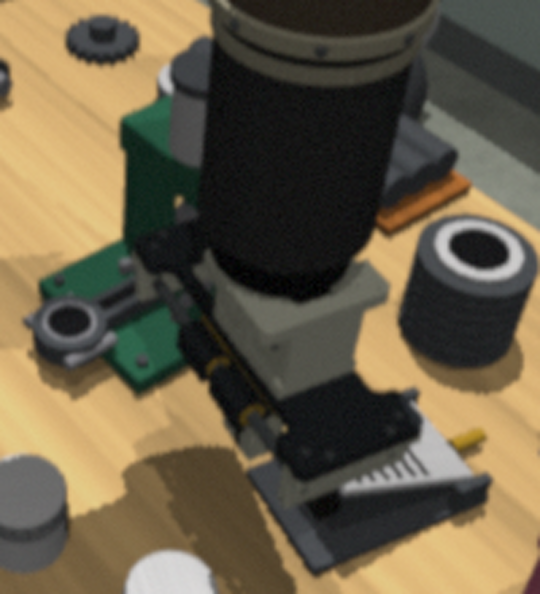

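View pics/side10e.png

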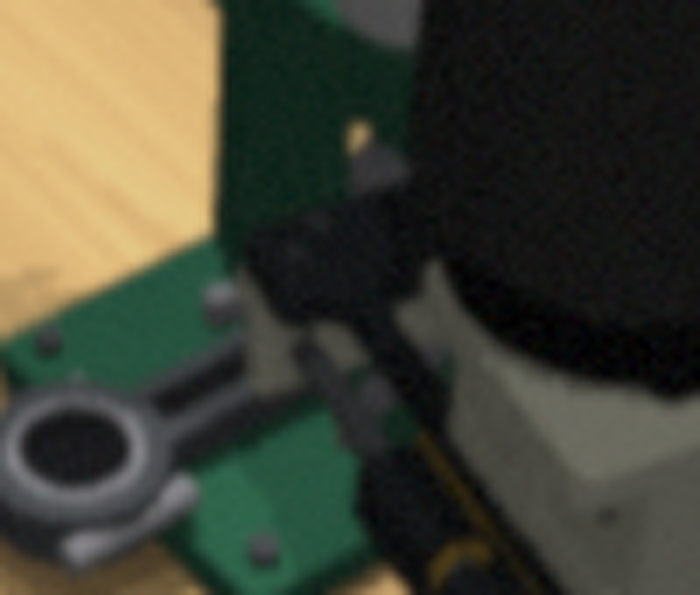

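View pics/top10.png

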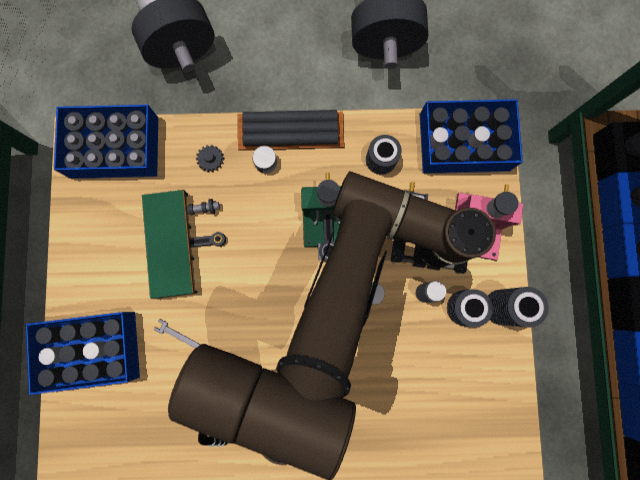

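```bash
python3 -m crank '[[[1,-10,-15,-30,0],[1,-10,-15,-70,0],[1,-10,-15,-100,0],[1,-10,-15,-120,0],[1,-10,-15,-120,0],[1,-10,-15,-120,0]]]'
python3 - <<'E'
from h import *
import cv2
o=ctrl.get_obs();print(o['force'],o['tool_pos'])
a=ctrl.snapshot('side')[:,:,::-1]; cv2.imwrite('pics/side11.png',cv2.resize(a[160:380,280:480],None,fx=2.7,fy=2.7,interpolation=cv2.INTER_CUBIC))
b=cv2.imread('pics/side7r.png')
f=lambda i:cv2.resize(i[215:285,315:380],None,fx=6,fy=6,interpolation=cv2.INTER_CUBIC)
import numpy as np
cv2.imwrite('pics/side11e.png',np.hstack([f(b),f(a)]))
E
```

```text
clock: 24.32
tool_pos: [0.5604, -0.4162, 0.1903]
orientation: [-89.9, -0.0, 79.0]
force: [-0.2, 0.2, -0.2]
opening: 0.0008
[-0.18246369  0.23704671 -0.18234704] [ 0.56044368 -0.41620004  0.19029957]
```

View pics/side11.png

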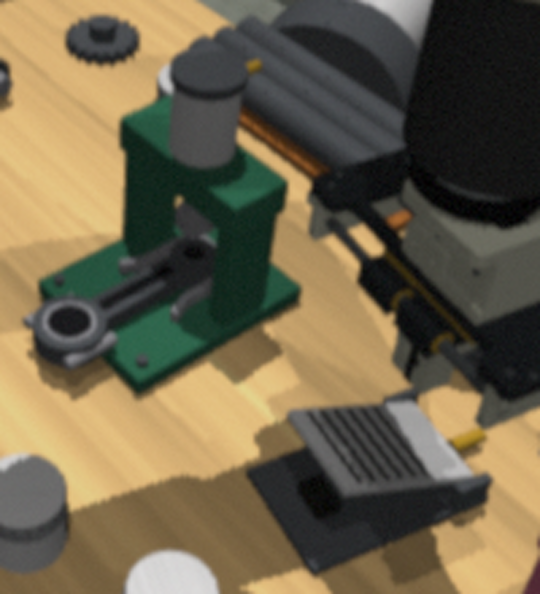

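View pics/side11e.png

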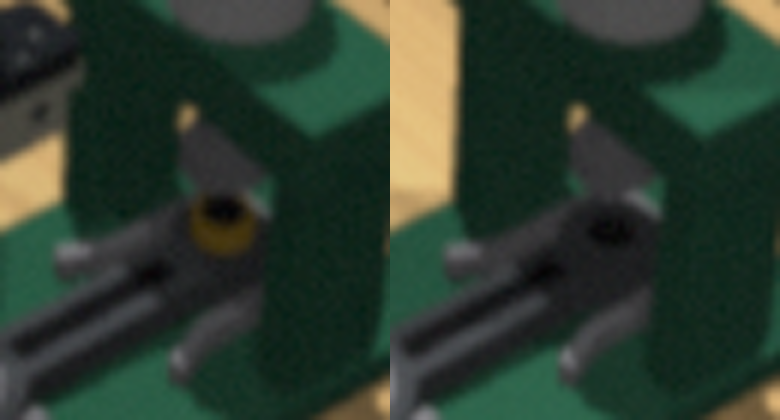

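Before pressing (left), bronze stands above the eye. After pressing (right), nothing protrudes, only the bore at (610,230). The pedal is up again and the rod hasn't moved. The other two parts are where they were, at (207,208) and (218,240) in the top view. Handing in.

```bash
python3 -c "
from plant import ctrl
print(ctrl.close_job(), ctrl.get_obs()['clock'])"
```

```text
the job is handed in; nothing more can be done
the job is handed in; nothing more can be done
```

The job is done and handed in at about 24.4 s of the 72 s allowed; no verdict was reported.

I drew the near rod, the one with the proud sleeve, out of the rack by its eye end. I laid it flat on the open bench, let go and took it again near the big end. I slid it into the green press until it touched the stop, backed off about 3–4 mm, lowered it onto the bed and let go. Then I pushed the treadle to its stop and let it come back up.

**Last checks:**
- **Sleeve:** it no longer stands above the eye. The bronze ring is hidden in the press's shadow, so I judged flush by nothing protruding rather than measuring it.
- **Treadle:** at its stop the tool was 42 mm above the bench, as expected, and the force climbed to 45 N with no more travel. It is now back up.
- **Rod position:** by the stop contact, the eye sits about 1 mm from the ram axis along the press. Sideways I only know it went in without touching the cheeks, so within about 3 mm.
- **Other parts:** the done rod and the camshaft looked unmoved in the top view, and the arm was touching nothing.

**What disagreed:** the side and top cameras differed by about 4 mm on where the press is. The press-stop contact settled it along the press direction. The readings of the press's angle were spread over about 0–3°; I used 1.2°, and the rod went in without contact.

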